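Roll the hexagonal bench block groove-up and lay a headrest post in it

ROBOT

A 6-joint arm with a two-finger parallel gripper is mounted at the origin on the work surface. World frame = base frame: x ahead of the robot, y to its left, z up, the work surface at z = 0. Lengths are in m, angles in degrees, forces in N, time in s.
With the tool pointing down it reaches from about 0.225 to 0.875 m from the base axis. Payload 3.4 kg.
Tool frame: the origin (TCP) lies between the finger pads; the fingertips stand 8 mm ahead of it and the grasp point (between the pads) lies 11 mm behind it; x points along the fingers, y is the direction in which the jaws open and shut, and the axes are right-handed (so a half turn about x gives the same grasp; the last joint's range is limited). The gripper opens to 85 mm and grips with 20 to 120 N. Pads are 22 mm wide; open, the fingers measure 114 mm over their backs; the gripper's body (76 mm by 85 mm) begins 54 mm behind the grasp point. The pads swing forward as they close: fully open they stand 13 mm farther back than shut.
Start: joints at [-72.708, 15.808, 86.224, -0, 77.962, -6.933], TCP at [0.236, -0.524, 0.239] pointing down, gripper open.
Joint ranges: [-165.64, 165.64], [-43.16, 119.46], [12.63, 154.43], [-67.54, 247.53], [6.08, 155.33], [-154.97, 154.97]. Speed limits (degrees/s): [147.25, 147.25, 180, 180, 180, 180].

INTERFACE

Orientations are given as [roll, pitch, yaw] about the fixed x, y, z axes, in that order (R = Rz(yaw) Ry(pitch) Rx(roll)).
In Python, from bench import readout, viewer, ticket gives the robot as it stands. The module is installed in compiled form; this text tells all that it offers.
- The arm moves only by the tool play_rows, never from a script. Its arguments are lists of equal length, an entry for each row: "hand": the closure, from 0 (fully open) to 1 (shut); "translation": the shift along the tool's x, y, z in mm, a list of three; "roll": the turn about the tool's x in rad. A call has 1 to 5 rows; each row is the pose to reach, as a shift and turn from the pose commanded when the call began, along the tool's axes at that moment; what a row does not reach only later rows make up. A row lasts 1/10 s, in which the tool goes at most 50 mm and 8.59 degrees, less where a joint would pass 70% of its speed; a pose out of reach is approached as far as the arm can. A call with a gripper value outside its range is refused whole. The fingers move at their own pace and stop on an object; "grip_force" is the grip in N (left out, the last holds). Time passes only in rows, so rows that repeat a pose let the fingers close. It gives the time, the measured TCP pose, the force and the opening at its end, in the units of the state.
- readout.state(): the state, without advancing time (a new reading comes with each control period).
- viewer.get_image(name): name is "scene" or "side" or "wrist"; returns (picture, depth): 384x512x3 uint8, red, green, blue; 384x512 float32, m along the optical axis (not along the pixel's ray), 0 where there is no reading.
- viewer.calibration(name): a dict with "fx", "fy", "cx", "cy" (pixels), "cam_to_world" (4x4, takes a point from camera to world coordinates); the wrist camera has in their place "mount" (4x4, takes a point from camera to tool coordinates, whose origin is the TCP and whose axes are the tool frame's). Camera axes: x right, y up, looking along -z (the intrinsics and any distortion apply to the point x, -y, -z); pixel columns grow to the right and rows downward; lengths in m; the calibration is good to about 2 mm. A picture is of the moment at which its call begins: read the wrist's pose just before it. calibration takes no time and is no camera call.
- ticket.close_job(): hands the job in, once; it reports no verdict.
The state is a dict: "time_s": time; "joints": joint angles; "qd": joint speeds; "tau": joint torques, N m; "ee_pos": TCP position; "ee_rot": TCP orientation; "wrist_force": force on the tool from outside, world axes, zero at the start; "torque": the same for the moment, N m; "gripper_width": opening from 0.0 (shut) to 1.0 (fully open).
Only numpy, scipy, OpenCV 4.12 (cv2) and the standard library are available. Lean on these libraries where they do the work, as an engineer would, in place of code of your own. Each camera call takes 0.05 s, during which the arm holds its last target. There are 200 camera calls.

TASK

Roll the long hexagonal wooden block over on the bench, face by face, until its grooved face is on top and it lies flat; turn it on the bench, do not pick it up off it. Then take the steel headrest post from its rest and lay it in the groove, fully home along it, its middle at the block's middle (within 20 mm). Leave the shorter plain block and everything else on the bench where it is.

Things in the scene. Friction and masses are not known exactly. Their poses are not given: they have to be found in the camera images.
- block: Loose hardwood hexagonal prism 160 mm long, 60 mm across flats (faces 34.6 mm wide), about 0.35 kg, lying on a face, one face grooved. Origin mid-length on its axis (30 mm up); x along it. Opposite sloping faces can be gripped with the tool leaning 30 degrees across the block; swinging it to lean 30 degrees the other way rolls one face (34.6 mm sideways). Never raise the origin above 60 mm.
- groove (a point): Where the post's middle lies when home: 26.9 mm off the block's axis, 3.1 mm below the grooved face, mid-length. z points out of that face, x along it. At the start it faces to the robot's left and 30 degrees down, two faces from the top; its notch shows in the block's ends. Groove: full length, 20 mm wide, sides 4 mm deep, then a shallow V to 10 mm; lands 7.3 mm wide beside it.
- post: Bright steel headrest post, a straight round rod 160 mm long, 12 mm in diameter, 0.14 kg. Origin at its middle, x along it. It starts lying level in the rest, its axis 50 mm above the bench, loose and free to be lifted straight up.
- rest: Fixed light wooden rest holding the post: base board 130 x 60 x 12 mm with two notched uprights (16 mm thick along x, 44 mm wide, 56 mm high) 52 mm either side of its middle, 88 mm clear between them for gripping the post. Notches 15 mm wide. Origin at the centre of its underside; x along the post.
- plain_block: A shorter hexagonal block of the same wood, 100 mm long, 60 mm across flats, without a groove. Origin at its middle. Not part of the job; leave it.
- screwdriver: Screwdriver lying on the bench; leave it.
- mallet: Hammer lying on the bench; leave it.
- spanner: Spanner lying on the bench; leave it.
- spool: Black thread spool, 56 mm wide, 66 mm high, standing; leave it.
- glue: Metal tin, 80 mm wide, 110 mm high, standing; leave it.
- trim: Dark red plastic seat trim, 170 x 70 mm, 45 mm high; leave it.

How it is judged (in metres and radians):
On the way, in this order (a step that is already met when the one before it is completed fails the run):
1. the block lies flat on the bench with its groove on top, the post not yet in it (angle between groove's own z axis and vertical below 0.12 rad and height (world z) of block between 0.027 and 0.034 m and linear speed of block below 0.03 m/s and distance between post and groove above 0.06 m), for 0.2 s.
2. the post lies in the groove (angle between groove's own z axis and vertical below 0.12 rad and x of post in the frame of groove between -0.02 and 0.02 m and y of post in the frame of groove between -0.004 and 0.004 m and z of post in the frame of groove between -0.004 and 0.004 m and angle between the x axis of post and the x axis of block, either way round below 0.06 rad), for 0.2 s.
At the end, for the whole second after the job is handed in: The long block lies flat on the bench with its groove on top (within 0.12 rad; block axis 27 to 34 mm above the bench), and the post lies home in the groove: its middle within 20 mm of the block's middle along it, within 4 mm across and in height, parallel within 0.06 rad; both at rest (all of step 2 and height (world z) of block between 0.027 and 0.034 m and linear speed of each of block, post below 0.02 m/s); the robot touches nothing.
It fails at once if the block is picked up off the bench (its axis above 60 mm) (height (world z) of block above 0.06 m).
It fails at once if the plain block is moved by more than 20 mm (distance of plain_block from where it was at the start of the episode above 0.02 m).
It fails at once if a tool, the tin, the spool or the trim piece is moved by more than 20 mm (distance of any of screwdriver, mallet, spanner, spool, glue, trim from where it was at the start of the episode above 0.02 m).
It also fails if it takes over 66 s, if anything falls off the work surface, if the arm or the gripper's body presses on something with over 40 N, if the wrist force passes 120 N, or if a joint passes its speed limit or range.

## Working session

There is one attempt and no reset: what is moved stays moved. The work goes in short steps, Python scripts to look and compute and a tool call to move; the robot and the scene stay as the last step left them, time stands still between calls to the robot, and variables do not carry over. Pictures are saved under pics/ and viewed, about 8 in all and at most 12, crops included, and the job is handed in when it is done.

Besides the shell and the picture viewer there is one more tool, called after "Emit:" by a JSON object that holds its "name" and its "arguments", one argument or row to a line. play_rows: Moves the arm, as the interface text tells. Its arguments: {"type":"object","properties":{"hand":{"type":"array"},"translation":{"type":"array"},"roll":{"type":"array"},"grip_force":{"type":"number"}},"required":["hand","translation","roll"]}

```bash
mkdir -p pics
cat > h.py <<'E'
import numpy as np, cv2
from bench import readout, viewer, ticket
from scipy.spatial.transform import Rotation as R
def grab(n):
    s=readout.state(); im,d=viewer.get_image(n); c=viewer.calibration(n)
    if 'cam_to_world' in c: T=np.array(c['cam_to_world'])
    else:
        W=np.eye(4); W[:3,:3]=R.from_euler('xyz',s['ee_rot'],degrees=True).as_matrix(); W[:3,3]=s['ee_pos']; T=W@np.array(c['mount'])
    return im,d,c,T
def pts(d,c,T):
    v,u=np.mgrid[:d.shape[0],:d.shape[1]]
    P=np.stack([(u-c['cx'])/c['fx']*d,-(v-c['cy'])/c['fy']*d,-d],-1)
    return P@T[:3,:3].T+T[:3,3]
def save(n,im): cv2.imwrite('pics/'+n,im[...,::-1])
E
python3 - <<'E'
from h import *
print(readout.state())
a=[]
for n in ('scene','side'):
    im,d,c,T=grab(n); np.savez(n+'.npz',im=im,d=d,T=T,P=pts(d,c,T)); a.append(im); print(n,c,)
save('a.png',cv2.resize(np.vstack(a),None,fx=.78,fy=.78) if 0 else a[0]); save('b.png',a[1])
E
```

```text
{'time_s': 0.0, 'joints': array([-7.27076309e+01,  1.58474275e+01,  8.62964283e+01, -3.07969896e-04,
        7.79634516e+01, -6.93125309e+00]), 'qd': array([ 0.07073637, -0.02368518,  0.07500634,  0.0065894 , -0.07050436,
        0.07398083]), 'tau': array([-2.19253539e-03, -4.16780412e+01, -2.45805359e+01, -3.18676848e-04,
        1.10628139e-02, -1.09405715e-05]), 'ee_pos': array([ 0.23576965, -0.52385543,  0.23843325]), 'ee_rot': array([-96.7704955 ,  89.89269217, 107.45319124]), 'wrist_force': array([-0.5912187 ,  0.10146375, -0.17735571]), 'torque': array([ 0.01353876, -0.03430675,  0.00827862]), 'gripper_width': 0.9997678673924396}
scene {'fx': 365.5476460301525, 'fy': 365.5476460301525, 'cx': 257.12058595989737, 'cy': 188.70380755045497, 'cam_to_world': array([[-0.16712331, -0.84249533,  0.51212441,  1.09370811],
       [ 0.98586553, -0.1365883 ,  0.09701959,  0.12723327],
       [-0.01178835,  0.52110004,  0.85341419,  1.00008909],
       [ 0.        ,  0.        ,  0.        ,  1.        ]])}
side {'fx': 465.4439589418454, 'fy': 465.4439589418454, 'cx': 255.02481700917028, 'cy': 188.04431066675156, 'cam_to_world': array([[ 0.99415253,  0.08866294, -0.0616412 ,  0.45956029],
       [-0.10705383,  0.73442634, -0.67019208, -0.86676692],
       [-0.01415028,  0.67287208,  0.73962351,  1.05215472],
       [ 0.        ,  0.        ,  0.        ,  1.        ]])}
```

View pics/a.png

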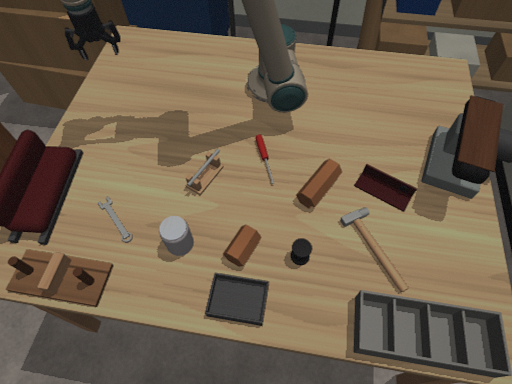

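View pics/b.png

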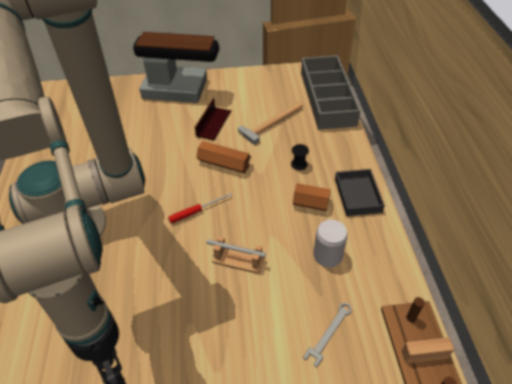

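The scene view shows the long block at (319,183), the post in its rest at (203,170), the plain block at (242,245), and the trim at (385,187) beside the block. The side view agrees: block at (223,157), post at (236,248).

Run:
```python
from h import *
B={'scene':[(290,155,350,212),(182,145,228,195),(350,160,420,212),(222,222,264,270),(335,203,410,292),(252,130,278,190),(285,235,316,268)],'side':[(190,138,255,175),(202,235,270,272),(190,98,234,142),(288,180,334,214),(235,100,306,146)]}
for n in B:
    f=np.load(n+'.npz'); P=f['P']; im=f['im']
    for b in B[n]:
        u0,v0,u1,v1=b; Q=P[v0:v1,u0:u1].reshape(-1,3); Q=Q[(Q[:,2]>.010)&(Q[:,2]<.2)]
        if len(Q)<5: print(b,len(Q)); continue
        r=cv2.minAreaRect((Q[:,:2]*1000).astype(np.float32)); print(n,b,len(Q),np.round(r[0]),np.round(r[1]),round(r[2],1),'z',np.percentile(Q[:,2],[5,50,95,99]).round(4),'lo',Q.min(0).round(3),Q.max(0).round(3))
    for k,b in (('block',B[n][0]),('post',B[n][1])):
        u0,v0,u1,v1=b; Q=P[v0:v1,u0:u1].reshape(-1,3); t=(Q[:,2]>.0555 if k=='block' else Q[:,2]>.049)&(Q[:,2]<.08); Q=Q[t]
        l=cv2.fitLine(Q[:,:2].astype(np.float32),cv2.DIST_L2,0,.001,.001).ravel(); s=(Q[:,:2]-l[2:])@l[:2]; w=(Q[:,:2]-l[2:])@[-l[1],l[0]]
        print(n,k,len(Q),'ang',np.degrees(np.arctan2(l[1],l[0])),'mid',l[2:]+l[:2]*(s.min()+s.max())/2,'len',np.ptp(s),'wid',np.ptp(w),'z',np.median(Q[:,2]))
```

```text
scene (290, 155, 350, 212) 1098 [459. 205.] [ 70. 165.] 61.4 z [0.0296 0.057  0.0626 0.0638] lo [0.378 0.138 0.01 ] [0.546 0.273 0.065]
scene (182, 145, 228, 195) 716 [ 471. -160.] [ 61. 159.] 67.5 z [0.0107 0.0278 0.0577 0.0589] lo [ 0.398 -0.212  0.01 ] [ 0.545 -0.113  0.061]
scene (350, 160, 420, 212) 560 [477. 403.] [168. 172.] 74.5 z [0.0111 0.0297 0.0464 0.048 ] lo [0.373 0.313 0.01 ] [0.541 0.5   0.05 ]
scene (222, 222, 264, 270) 906 [704.   7.] [ 71. 102.] 70.0 z [0.0303 0.057  0.0627 0.0637] lo [ 0.647 -0.043  0.01 ] [0.761 0.055 0.065]
scene (335, 203, 410, 292) 1037 [639. 399.] [275. 199.] 13.3 z [0.0136 0.0238 0.0284 0.0686] lo [0.484 0.279 0.01 ] [0.793 0.469 0.075]
scene (252, 130, 278, 190) 232 [382.  22.] [202.  25.] 22.4 z [0.0132 0.0219 0.0275 0.0284] lo [ 0.289 -0.024  0.011] [0.474 0.062 0.03 ]
scene (285, 235, 316, 268) 383 [697. 173.] [54. 54.] 7.3 z [0.0121 0.0658 0.0688 0.0698] lo [0.671 0.145 0.01 ] [0.725 0.2   0.07 ]
scene block 589 ang -28.532795 mid [0.45935477 0.20681163] len 0.1638419605758054 wid 0.04309197259682512 z 0.06021633232515977
scene post 277
[... 353 characters left out ...]
7 -0.217  0.01 ] [ 0.544 -0.122  0.061]
side (190, 98, 234, 142) 316 [432. 398.] [128. 288.] 4.6 z [0.0103 0.0295 0.0469 0.0502] lo [0.357 0.251 0.01 ] [0.493 0.537 0.061]
side (288, 180, 334, 214) 778 [701.  -5.] [ 56. 100.] 69.3 z [0.0239 0.0545 0.0625 0.0637] lo [ 0.647 -0.048  0.01 ] [0.758 0.034 0.065]
side (235, 100, 306, 146) 585 [629. 340.] [279. 222.] 80.5 z [0.0121 0.023  0.0292 0.0672] lo [0.517 0.185 0.01 ] [0.76  0.461 0.07 ]
side block 476 ang -28.039291 mid [0.45927083 0.19894869] len 0.16172150461219265 wid 0.053449831669425865 z 0.059977661550980554
side post 407 ang -22.571041 mid [ 0.47042883 -0.16621713] len 0.15954906889731735 wid 0.047599347451728 z 0.054734141995498975
```

```bash
cat >> h.py <<'E'
def plan(x,y,z,ydir=None):
    s=readout.state(); M=R.from_euler('xyz',s['ee_rot'],degrees=True).as_matrix()
    t=M.T@(np.array([x,y,z])-s['ee_pos'])*1000
    out='t=%.2f pos %s shift %s'%(s['time_s'],s['ee_pos'].round(4),t.round(1))
    if ydir is not None:
        for yd in (ydir,ydir+180):
            a=np.radians(yd); v=M.T@[np.cos(a),np.sin(a),0]; r=np.arctan2(v[2],v[1]); out+=' roll %.3f'%r
    print(out,'F',s['wrist_force'].round(1),'j6',s['joints'][5].round(1),'w',round(s['gripper_width'],3),'tilt',M[:,0].round(3))
E
python3 -c "
from h import *
plan(.43,.18,.25,61.6)
s=readout.state();print(R.from_euler('xyz',s['ee_rot'],degrees=True).as_matrix().round(3))
print(viewer.calibration('wrist'))"
```

```text
t=0.10 pos [ 0.2358 -0.5239  0.2385] shift [ -10.4 -562.3 -465.9] roll -2.223 roll 0.918 F [-0.7 -0.4 -0.6] j6 -6.9 w 1.001 tilt [-0.     0.002 -1.   ]
[[-0.     0.41  -0.912]
 [ 0.002 -0.912 -0.41 ]
 [-1.    -0.002 -0.   ]]
{'fx': 313.065642396078, 'fy': 313.065642396078, 'cx': 257.13504854882507, 'cy': 187.36142423233963, 'mount': array([[ 5.10325995e-04,  2.78772096e-01, -9.60357151e-01,
        -1.33977133e-01],
       [ 9.99999663e-01,  4.75238628e-04,  6.69343786e-04,
         6.67109956e-04],
       [ 6.42993185e-04, -9.60357169e-01, -2.78771760e-01,
        -6.90975577e-02],
       [ 0.00000000e+00,  0.00000000e+00,  0.00000000e+00,
         1.00000000e+00]])}
```

Emit:
{"name": "play_rows", "arguments": {
  "hand": [0, 0, 0, 0, 0],
  "translation": [
    [-10, -39, -32],
    [-10, -78, -64],
    [-10, -117, -96],
    [-10, -156, -128],
    [-10, -195, -160]
  ],
  "roll": [0.14, 0.28, 0.42, 0.56, 0.7]
}}

```text
time_s: 0.6
ee_pos: [0.3004, -0.2839, 0.249]
ee_rot: [-74.1, 90.0, 90.0]
wrist_force: [0.9, -0.4, 0.9]
gripper_width: 1.0
```

```bash
python3 -c "
from h import *
plan(.43,.18,.25,61.6)"
```

```text
t=0.60 pos [ 0.3004 -0.2839  0.249 ] shift [  -0.7 -481.6    2.3] roll -2.923 roll 0.218 F [ 0.9 -0.4  0.9] j6 52.8 w 1.0 tilt [-0.     0.001 -1.   ]
```

Emit:
{"name": "play_rows", "arguments": {
  "hand": [0, 0, 0, 0, 0],
  "translation": [
    [0, -49, 0],
    [0, -98, 0],
    [0, -147, 0],
    [0, -196, 0],
    [0, -245, 0]
  ],
  "roll": [0.1, 0.2, 0.2, 0.2, 0.2]
}}

```text
time_s: 1.1
ee_pos: [0.3659, -0.0482, 0.2493]
ee_rot: [178.0, 90.0, -29.0]
wrist_force: [0.8, 0.2, -0.1]
gripper_width: 0.999
```

```bash
python3 -c "
from h import *
plan(.43,.18,.25,61.6)"
```

```text
t=1.10 pos [ 0.3659 -0.0482  0.2493] shift [  -0.7 -232.4   46.5] roll -3.117 roll 0.024 F [ 0.8  0.2 -0.1] j6 98.7 w 0.999 tilt [ 0. -0. -1.]
```

Emit:
{"name": "play_rows", "arguments": {
  "hand": [0, 0, 0, 0, 0],
  "translation": [
    [0, -45, 9],
    [0, -90, 18],
    [0, -135, 27],
    [0, -180, 36],
    [0, -222, 44]
  ],
  "roll": [0.024, 0.024, 0.024, 0.024, 0.024]
}}

```text
time_s: 1.6
ee_pos: [0.4274, 0.1699, 0.2491]
ee_rot: [71.3, 90.0, -137.0]
wrist_force: [1.2, -0.6, 1.0]
gripper_width: 1.001
```

Run:
```python
from h import *
plan(.43,.18,.25,61.6)
im,d,c,T=grab('wrist'); P=pts(d,c,T); np.savez('w1.npz',im=im,d=d,P=P); save('w1.png',im)
plan(.43,.18,.25,61.6)
```

```text
t=1.60 pos [0.4274 0.1699 0.2491] shift [ -0.9 -10.1   2.5] roll -3.140 roll 0.002 F [ 1.2 -0.6  1. ] j6 131.3 w 1.001 tilt [-0. -0. -1.]
t=1.65 pos [0.4296 0.1759 0.249 ] shift [-1.  -3.8  1.6] roll -3.137 roll 0.004 F [2.7 5.7 0.4] j6 131.4 w 0.999 tilt [ 0.002  0.007 -1.   ]
```

View pics/w1.png

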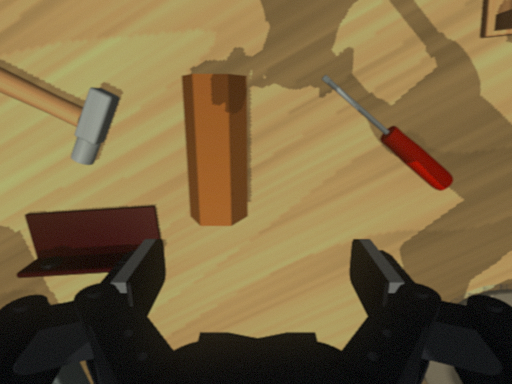

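The wrist view shows the block upright in the image at (217,150), the trim's left-side end at (95,240) and the screwdriver at (390,130). The arm was still settling, so I measure again now that it is at rest.

```bash
cat >> h.py <<'E'
def block(P,box,zmin=.056,zmax=.066):
    u0,v0,u1,v1=box; Q=P[v0:v1,u0:u1].reshape(-1,3)
    for lo in (.006,zmin):
        q=Q[(Q[:,2]>lo)&(Q[:,2]<zmax)]; r=cv2.minAreaRect((q[:,:2]*1000).astype(np.float32)); print('z>%.3f'%lo,len(q),np.round(r[0],1),np.round(r[1],1),round(r[2],2),'zmed',np.median(q[:,2]).round(4))
E
python3 - <<'E'
from h import *
im,d,c,T=grab('wrist'); P=pts(d,c,T)
block(P,(172,60,260,235),.0575)
plan(.43,.18,.25,61.6)
E
```

```text
z>0.006 9137 [458.5 202.6] [ 69.4 160. ] 61.6 zmed 0.0586
z>0.058 5339 [458.4 202.4] [ 38.1 160. ] 61.74 zmed 0.0594
t=1.70 pos [0.4286 0.1722 0.2488] shift [-1.2 -7.5  2.4] roll -3.135 roll 0.007 F [-0.3 -1.  -0.1] j6 131.1 w 0.998 tilt [ 0.     0.003 -1.   ]
```

```bash
python3 -c "
from h import *
plan(.4585,.2025,.10,61.65)"
```

```text
t=1.70 pos [0.4286 0.1722 0.2488] shift [148.9 -40.4 -12.3] roll -3.136 roll 0.006 F [-0.3 -1.  -0.1] j6 131.1 w 0.998 tilt [ 0.     0.003 -1.   ]
```

Emit:
{"name": "play_rows", "arguments": {
  "hand": [0, 0, 0, 0, 0],
  "translation": [
    [40, -20, -6],
    [85, -40, -12],
    [125, -40, -12],
    [149, -40, -12],
    [149, -40, -12]
  ],
  "roll": [0.006, 0.006, 0.006, 0.006, 0.006]
}}

```text
time_s: 2.2
ee_pos: [0.4538, 0.1956, 0.0967]
ee_rot: [46.6, 89.5, -162.1]
wrist_force: [-1.4, -0.3, -0.2]
gripper_width: 1.002
```

```bash
python3 -c "
from h import *
plan(.4585,.2025,.016,61.65)"
```

```text
t=2.20 pos [0.4538 0.1956 0.0967] shift [80.7 -8.8 -1.4] roll 3.135 roll -0.006 F [-1.4 -0.3 -0.2] j6 134.0 w 1.002 tilt [-0.009 -0.003 -1.   ]
```

Emit:
{"name": "play_rows", "arguments": {
  "hand": [0, 0, 0, 0, 0],
  "translation": [
    [0, -8, -1],
    [0, -8, -1],
    [0, -8, -1],
    [10, -8, -1],
    [20, -8, -1]
  ],
  "roll": [0, 0, 0, 0, 0]
}}

```text
time_s: 2.7
ee_pos: [0.4622, 0.2038, 0.0805]
ee_rot: [-139.7, 89.9, 11.6]
wrist_force: [0.2, -0.3, -1.1]
gripper_width: 0.999
```

```bash
python3 -c "
from h import *
plan(.4585,.2025,.016,61.65)"
```

```text
t=2.70 pos [0.4622 0.2038 0.0805] shift [64.5  3.   2.8] roll 3.136 roll -0.006 F [ 0.2 -0.3 -1.1] j6 134.6 w 0.999 tilt [ 0.002  0.    -1.   ]
```

Emit:
{"name": "play_rows", "arguments": {
  "hand": [0, 0, 0, 0, 0],
  "translation": [
    [0, 2, 3],
    [20, 2, 3],
    [40, 2, 3],
    [58, 2, 3],
    [62, 2, 3]
  ],
  "roll": [0, 0, 0, 0, 0]
}}

```text
time_s: 3.2
ee_pos: [0.4563, 0.2028, 0.0165]
ee_rot: [45.9, 89.7, -162.8]
wrist_force: [-0.8, -0.1, -0.4]
gripper_width: 1.002
```

```bash
python3 -c "
from h import *
plan(.4585,.2025,.016,61.65)
im,d,c,T=grab('wrist'); save('w2.png',im)"
```

```text
t=3.20 pos [0.4563 0.2028 0.0165] shift [ 0.5 -0.8 -2.1] roll 3.136 roll -0.006 F [-0.8 -0.1 -0.4] j6 134.7 w 1.002 tilt [-0.004 -0.001 -1.   ]
```

View pics/w2.png

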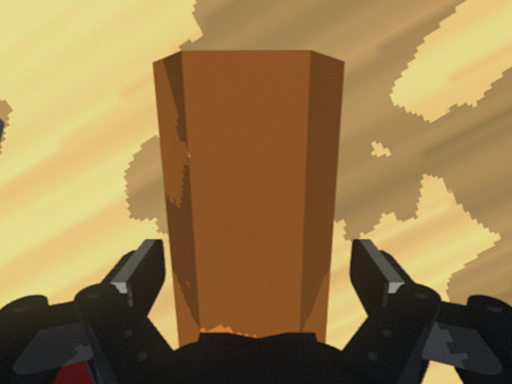

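The block (bottom edge hidden) sits between the fully open pads, about 7 mm clear on each side. The interface can't lean the tool, so I'll tip the block instead. The left pad will push its side edge along an arc, inward and up.

Emit:
{"name": "play_rows", "arguments": {
  "hand": [0, 0, 0, 0, 0],
  "translation": [
    [0, 6, 0],
    [0, 10, 0],
    [-3, 14, 0],
    [-7, 17, 0],
    [-10, 19, 0]
  ],
  "roll": [0, 0, 0, 0, 0]
}}

```text
time_s: 3.75
ee_pos: [0.4495, 0.1864, 0.0293]
ee_rot: [-152.9, 89.9, -1.6]
wrist_force: [0.9, 0.2, 0.3]
gripper_width: 1.002
```

```bash
cat >> h.py <<'E'
def look(n='scene',box=(270,140,350,230)):
    im,d,c,T=grab(n); P=pts(d,c,T); return im,P
E
python3 - <<'E'
from h import *
plan(.4585,.2025,.016,61.65)
im,d,c,T=grab('wrist'); save('w3.png',im)
P=pts(d,c,T)
C=np.array([.4585,.2025]); a=np.radians(61.65); n=np.array([np.cos(a),np.sin(a)]); ax=np.array([n[1],-n[0]])
for v in (70,100,150,200):
    q=P[v,130:360:12]; print(v,[(round((x[:2]-C)@n*1000),round(x[2]*1000)) for x in q])
E
```

```text
t=3.75 pos [0.4495 0.1864 0.0293] shift [ 13.3 -18.5  -0.1] roll 3.135 roll -0.006 F [0.9 0.2 0.3] j6 133.1 w 1.002 tilt [ 0.002 -0.    -1.   ]
70 [(42, -1), (22, 40), (15, 47), (9, 55), (4, 59), (-1, 65), (-4, 65), (-8, 63), (-11, 64), (-15, 63), (-18, 62), (-22, 60), (-26, 61), (-30, 59), (-34, 58), (-40, 43), (-53, -1), (-58, 0), (-64, -1), (-70, -1)]
100 [(44, -1), (38, -1), (17, 46), (11, 52), (5, 59), (0, 65), (-4, 65), (-7, 64), (-11, 63), (-15, 62), (-18, 62), (-22, 61), (-26, 60), (-30, 59), (-34, 57), (-41, 40), (-53, -1), (-59, -1), (-65, 0), (-71, 0)]
150 [(47, -1), (40, -1), (20, 42), (13, 50), (7, 57), (1, 63), (-3, 65), (-7, 65), (-11, 64), (-14, 62), (-18, 63), (-22, 60), (-26, 60), (-30, 58), (-34, 57), (-42, 36), (-55, -1), (-61, 0), (-67, -1), (-74, -1)]
200 [(49, 1), (43, 0), (37, -1), (15, 48), (8, 56), (3, 62), (-2, 65), (-6, 65), (-10, 64), (-14, 64), (-18, 61), (-22, 61), (-26, 60), (-21, 163), (-35, 57), (-45, 26), (-56, -1), (-63, -1), (-69, 0), (-76, -1)]
```

It is tipping: the top face is tilted about 13°, with only about 3 mm of slip. I continue along the arc.

Emit:
{"name": "play_rows", "arguments": {
  "hand": [0, 0, 0, 0, 0],
  "translation": [
    [-4, 4, 0],
    [-7, 9, 0],
    [-9, 13, 0],
    [-10, 16, 0],
    [-10, 18, 0]
  ],
  "roll": [0, 0, 0, 0, 0]
}}

```text
time_s: 4.3
ee_pos: [0.4398, 0.1704, 0.0382]
ee_rot: [54.2, 89.9, -154.5]
wrist_force: [0.2, 0.7, -0.4]
gripper_width: 1.0
```

```bash
cat >> h.py <<'E'
def prof(f=None,rows=(70,150)):
    plan(.4585,.2025,.016,61.65)
    im,d,c,T=grab('wrist'); P=pts(d,c,T)
    if f: save(f,im)
    C=np.array([.4585,.2025]); a=np.radians(61.65); n=np.array([np.cos(a),np.sin(a)])
    for v in rows:
        q=P[v,100:450:9]; print(v,[(round((x[:2]-C)@n*1000),round(x[2]*1000)) for x in q if x[2]>.006])
    return im,P
E
python3 -c "
from h import *
prof('w4.png')"
```

```text
t=4.30 pos [0.4398 0.1704 0.0382] shift [ 22.2 -37.1  -1. ] roll 3.135 roll -0.006 F [ 0.2  0.7 -0.4] j6 131.4 w 1.0 tilt [-0.001 -0.    -1.   ]
70 [(-13, 40), (-16, 41), (-20, 41), (-24, 42), (-29, 61), (-32, 64), (-35, 64), (-38, 63), (-41, 62), (-44, 62), (-47, 61), (-50, 61), (-53, 60), (-56, 61), (-59, 61), (-62, 59), (-66, 58), (-74, 36), (-123, 13)]
150 [(-10, 37), (-15, 41), (-18, 40), (-22, 42), (-28, 60), (-31, 65), (-34, 63), (-38, 61), (-41, 63), (-44, 63), (-47, 61), (-51, 60), (-54, 61), (-57, 59), (-60, 60), (-64, 59), (-69, 50)]
```

View pics/w4.png

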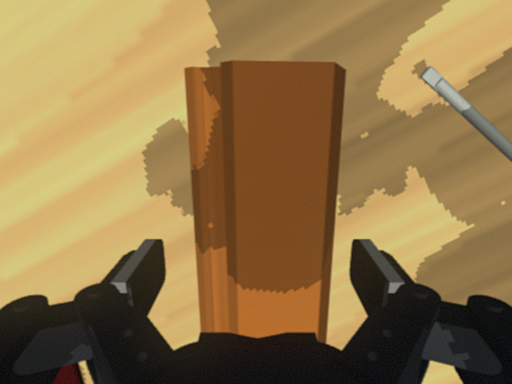

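The groove is now visible on the upper left slope at (205,150), so the first roll is done. I hold still to let the block settle.

Emit:
{"name": "play_rows", "arguments": {
  "hand": [0, 0, 0, 0],
  "translation": [
    [0, 0, 0],
    [0, 0, 0],
    [0, 0, 0],
    [0, 0, 0]
  ],
  "roll": [0, 0, 0, 0]
}}

```text
time_s: 4.75
ee_pos: [0.4405, 0.171, 0.0382]
ee_rot: [77.6, 90.0, -131.1]
wrist_force: [1.0, -0.5, -0.5]
gripper_width: 1.003
```

```bash
python3 -c "
from h import *
im,P=prof()
block(P,(150,50,350,235),.0575,.07)"
```

```text
t=4.75 pos [0.4405 0.171  0.0382] shift [ 22.2 -36.3  -0.7] roll 3.136 roll -0.006 F [ 1.  -0.5 -0.5] j6 131.5 w 1.003 tilt [-0. -0. -1.]
70 [(-7, 33), (-10, 33), (-14, 35), (-22, 59), (-25, 59), (-28, 59), (-31, 60), (-34, 60), (-37, 59), (-40, 60), (-43, 60), (-46, 60), (-49, 58), (-52, 58), (-55, 59), (-59, 55), (-64, 47), (-70, 35), (-122, 14)]
150 [(-8, 34), (-12, 34), (-20, 56), (-24, 60), (-27, 60), (-30, 59), (-33, 59), (-37, 60), (-40, 59), (-43, 60), (-47, 59), (-50, 58), (-53, 59), (-56, 59), (-61, 52), (-67, 42), (-73, 29)]
z>0.006 25616 [477. 148.] [69.8 76.2] 61.34 zmed 0.059
z>0.058 17115 [482.6 145. ] [37.8 63.5] 61.32 zmed 0.0594
```

Settled flat, centred 39.5 mm toward the right. I re-straddle it by going down, then push again.

Emit:
{"name": "play_rows", "arguments": {
  "hand": [0, 0, 0, 0, 0],
  "translation": [
    [0, 3, 0],
    [10, 3, 0],
    [20, 3, 0],
    [22, 3, 0],
    [22, 3, 0]
  ],
  "roll": [-0.006, -0.006, -0.006, -0.006, -0.006]
}}

```text
time_s: 5.3
ee_pos: [0.4384, 0.1681, 0.0154]
ee_rot: [42.8, 89.9, -165.5]
wrist_force: [1.1, 0.3, 0.4]
gripper_width: 0.998
```

Emit:
{"name": "play_rows", "arguments": {
  "hand": [0, 0, 0, 0, 0],
  "translation": [
    [0, 6, 0],
    [0, 10, 0],
    [-3, 14, 0],
    [-7, 17, 0],
    [-10, 19, 0]
  ],
  "roll": [0, 0, 0, 0, 0]
}}

```text
time_s: 5.8
ee_pos: [0.4299, 0.1511, 0.0269]
ee_rot: [155.7, 90.0, -52.6]
wrist_force: [1.1, 0.1, -0.4]
gripper_width: 1.005
```

```bash
python3 -c "
from h import *
im,P=prof()"
```

```text
t=5.80 pos [0.4299 0.1511 0.0269] shift [ 10.9 -58.8  -0.7] roll 3.142 roll -0.000 F [ 1.1  0.1 -0.4] j6 129.0 w 1.005 tilt [ 0. -0. -1.]
70 [(-20, 42), (-25, 45), (-27, 43), (-30, 43), (-38, 61), (-41, 65), (-44, 64), (-46, 64), (-49, 63), (-51, 62), (-54, 63), (-57, 63), (-59, 62), (-62, 61), (-65, 60), (-67, 60), (-70, 60), (-73, 59), (-77, 53), (-83, 33), (-122, 14)]
150 [(-22, 44), (-25, 42), (-28, 43), (-32, 44), (-39, 63), (-43, 65), (-45, 66), (-48, 64), (-51, 64), (-54, 63), (-56, 62), (-59, 61), (-62, 61), (-65, 61), (-68, 60), (-71, 58), (-74, 58), (-79, 47)]
```

Emit:
{"name": "play_rows", "arguments": {
  "hand": [0, 0, 0, 0, 0],
  "translation": [
    [-5, 4, 0],
    [-9, 9, 0],
    [-11, 13, 0],
    [-12, 15, 0],
    [-12, 16, 0]
  ],
  "roll": [0, 0, 0, 0, 0]
}}

```text
time_s: 6.35
ee_pos: [0.4221, 0.1371, 0.0384]
ee_rot: [88.9, 90.0, -119.5]
wrist_force: [-0.9, 0.5, 0.6]
gripper_width: 0.994
```

Emit:
{"name": "play_rows", "arguments": {
  "hand": [0, 0, 0],
  "translation": [
    [0, 0, 0],
    [0, 0, 0],
    [0, 0, 0]
  ],
  "roll": [0, 0, 0]
}}

```text
time_s: 6.65
ee_pos: [0.4224, 0.1375, 0.0382]
ee_rot: [59.6, 90.0, -148.7]
wrist_force: [-0.3, 0.7, 0.6]
gripper_width: 1.001
```

```bash
python3 -c "
from h import *
im,P=prof('w5.png')"
```

```text
t=6.65 pos [0.4224 0.1375 0.0382] shift [ 22.1 -74.3  -0.9] roll -3.141 roll 0.000 F [-0.3  0.7  0.6] j6 127.4 w 1.001 tilt [-0. -0. -1.]
70 [(-49, 38), (-54, 47), (-59, 55), (-63, 60), (-65, 60), (-68, 55), (-71, 54), (-74, 52), (-78, 49), (-81, 52), (-84, 53), (-87, 55), (-90, 60), (-93, 60), (-96, 59), (-100, 53), (-106, 43), (-112, 33), (-121, 14)]
150 [(-76, 172), (-46, 32), (-52, 43), (-57, 53), (-61, 60), (-65, 59), (-68, 60), (-71, 55), (-74, 52), (-78, 50), (-81, 51), (-85, 54), (-88, 56), (-91, 61), (-94, 59), (-98, 58), (-103, 47), (-109, 39), (-165, 15), (-170, 14)]
```

View pics/w5.png

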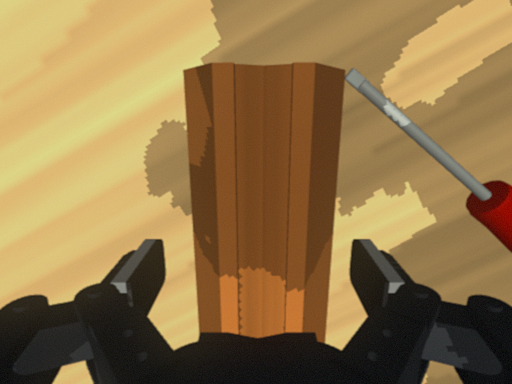

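The groove is on top and the block lies flat, its centre at n ≈ -79 mm; the screwdriver tip at (352,75) is clear. I back off upward and measure the block.

Emit:
{"name": "play_rows", "arguments": {
  "hand": [0, 0, 0, 0, 0],
  "translation": [
    [-15, 4, 0],
    [-60, 4, 0],
    [-105, 4, 0],
    [-150, 4, 20],
    [-195, 4, 50]
  ],
  "roll": [0, 0, 0, 0, 0]
}}

```text
time_s: 7.2
ee_pos: [0.3791, 0.1567, 0.232]
ee_rot: [-144.8, 89.9, 6.7]
wrist_force: [0.3, -0.1, -0.4]
gripper_width: 1.0
```

Emit:
{"name": "play_rows", "arguments": {
  "hand": [0, 0, 0],
  "translation": [
    [0, 0, 0],
    [0, 0, 0],
    [0, 0, 0]
  ],
  "roll": [0, 0, 0]
}}

```text
time_s: 7.5
ee_pos: [0.378, 0.1564, 0.2287]
ee_rot: [51.7, 89.9, -156.6]
wrist_force: [-0.1, 0.6, -0.3]
gripper_width: 0.999
```

Run:
```python
from h import *
plan(.47,-.163,.15,67.7)
im,d,c,T=grab('wrist'); P=pts(d,c,T); save('w6.png',im); np.savez('w6.npz',P=P,im=im)
C=np.array([.4213,.1334])
m=(np.linalg.norm(P[...,:2]-C,axis=2)<.1)&(P[...,2]>.025)&(P[...,2]<.07)
k,lab=cv2.connectedComponents(m.astype(np.uint8)); j=np.bincount(lab[lab>0]).argmax(); m=lab==j
for z0 in (.025,.057):
    q=P[m&(P[...,2]>z0)]; r=cv2.minAreaRect((q[:,:2]*1000).astype(np.float32)); print(len(q),r,np.median(q[:,2]))
v,u=np.where(m); print('px',u.min(),v.min(),u.max(),v.max())
# groove: points within top band, lower than 57mm
a=np.radians(r[2]);
```

```text
t=7.50 pos [0.378  0.1564 0.2287] shift [  78.8  237.3 -232.7] roll 3.036 roll -0.106 F [-0.1  0.6 -0.3] j6 131.1 w 0.999 tilt [-0.002 -0.001 -1.   ]
11224 ((420.7771911621094, 132.41757202148438), (69.42803955078125, 160.71751403808594), 61.57096481323242) 0.05255715765166455
3166 ((420.87115478515625, 132.42282104492188), (38.57114028930664, 159.74200439453125), 61.537933349609375) 0.059303039960215825
px 221 27 291 199
```

```bash
python3 -c "
from h import *
plan(.424,-.144,.23,67.7)"
```

```text
t=7.55 pos [0.378  0.1563 0.2284] shift [  -1.5  242.4 -183.1] roll 3.036 roll -0.106 F [-1.1  0.6 -0. ] j6 131.1 w 0.995 tilt [-0.003 -0.001 -1.   ]
```

Emit:
{"name": "play_rows", "arguments": {
  "hand": [0, 0, 0, 0, 0],
  "translation": [
    [0, 38, -29],
    [0, 76, -58],
    [0, 114, -87],
    [0, 152, -116],
    [0, 190, -145]
  ],
  "roll": [-0.1, -0.106, -0.106, -0.106, -0.106]
}}

```text
time_s: 8.05
ee_pos: [0.4155, -0.0815, 0.2283]
ee_rot: [-0.5, 89.8, 157.1]
wrist_force: [1.0, 0.7, 0.4]
gripper_width: 1.0
```

```bash
python3 -c "
from h import *
plan(.424,-.144,.23,67.7)"
```

```text
t=8.05 pos [ 0.4155 -0.0815  0.2283] shift [ -1.8  54.6 -31.6] roll 3.141 roll -0.000 F [1.  0.7 0.4] j6 91.8 w 1.0 tilt [-0.003  0.001 -1.   ]
```

Emit:
{"name": "play_rows", "arguments": {
  "hand": [0, 0, 0, 0, 0],
  "translation": [
    [0, 25, -16],
    [0, 50, -32],
    [0, 50, -32],
    [0, 50, -32],
    [0, 50, -32]
  ],
  "roll": [0, 0, 0, 0, 0]
}}

```text
time_s: 8.55
ee_pos: [0.4259, -0.137, 0.2288]
ee_rot: [-12.9, 89.8, 144.8]
wrist_force: [-0.0, -0.0, 0.1]
gripper_width: 1.001
```

Run:
```python
from h import *
plan(.424,-.144,.23,67.7)
im,d,c,T=grab('wrist'); P=pts(d,c,T); np.savez('w7.npz',P=P,im=im,d=d); save('w7.png',im)
m=(np.linalg.norm(P[...,:2]-[.471,-.163],axis=2)<.1)&(P[...,2]>.044)&(P[...,2]<.065)&((im.max(2).astype(int)-im.min(2))<40)
q=P[m]; r=cv2.minAreaRect((q[:,:2]*1000).astype(np.float32)); l=cv2.fitLine(q[:,:2].astype(np.float32),cv2.DIST_HUBER,0,.001,.001).ravel()
print(len(q),r,np.degrees(np.arctan2(l[1],l[0])),l[2:],np.percentile(q[:,2],[5,50,95]))
s=(q[:,:2]-l[2:])@l[:2]; print(s.min(),s.max(),l[2:]+l[:2]*(s.min()+s.max())/2)
```

```text
t=8.55 pos [ 0.4259 -0.137   0.2288] shift [-1.2  7.2 -0.9] roll -3.141 roll 0.000 F [-0.  -0.   0.1] j6 85.5 w 1.001 tilt [-0.002  0.002 -1.   ]
2073 ((469.2162170410156, -163.96011352539062), (40.01118850708008, 159.34608459472656), 68.46682739257812) -22.412224 [ 0.47503915 -0.16654135] [0.05042463 0.05422357 0.05599877]
-0.08601637996680508 0.07332657536624922 [ 0.46917352 -0.16412225]
```

View pics/w7.png

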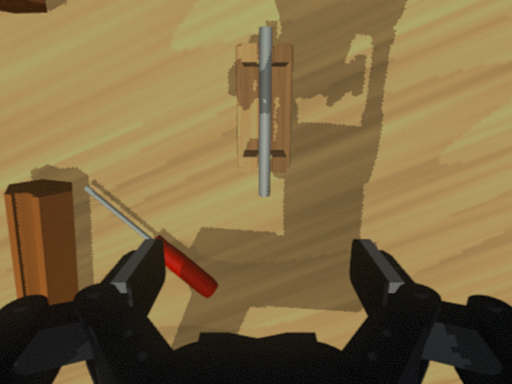

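The post is vertical in the image at column 264, rows 28–195, in its rest, and the block with the groove up is at (40,240).

Run:
```python
from h import *
f=np.load('w7.npz'); P=f['P']; m=np.zeros(P.shape[:2],bool); m[20:200,255:274]=1
m&=(P[...,2]>.049)&(P[...,2]<.065); g=f['im'].max(2).astype(int)-f['im'].min(2); m&=g<35
q=P[m]; r=cv2.minAreaRect((q[:,:2]*1000).astype(np.float32)); print(len(q),r)
plan(.4695,-.164,.12,67.6)
```

```text
2012 ((469.1998596191406, -164.31195068359375), (11.13598346710205, 159.14596557617188), 67.77555847167969)
t=8.60 pos [ 0.426  -0.1368  0.2292] shift [109.1   8.8 -50.7] roll -3.139 roll 0.003 F [-0.9 -1.   0.2] j6 85.5 w 0.993 tilt [-0.002  0.001 -1.   ]
```

Emit:
{"name": "play_rows", "arguments": {
  "hand": [0, 0, 0, 0, 0],
  "translation": [
    [30, 4, -25],
    [70, 9, -50],
    [109, 9, -50],
    [109, 9, -50],
    [109, 9, -50]
  ],
  "roll": [0, 0, 0, 0, 0]
}}

```text
time_s: 9.1
ee_pos: [0.469, -0.164, 0.121]
ee_rot: [-6.2, 89.9, 151.6]
wrist_force: [0.6, -0.9, 0.6]
gripper_width: 0.998
```

```bash
python3 -c "
from h import *
plan(.4692,-.1643,.053,67.8)"
```

```text
t=9.10 pos [ 0.469 -0.164  0.121] shift [68.   0.2 -0.5] roll 3.142 roll -0.000 F [ 0.6 -0.9  0.6] j6 84.9 w 0.998 tilt [-0.002  0.001 -1.   ]
```

Emit:
{"name": "play_rows", "arguments": {
  "hand": [0, 0, 0, 0, 0],
  "translation": [
    [30, 0, 0],
    [60, 0, 0],
    [68, 0, 0],
    [68, 0, 0],
    [68, 0, 0]
  ],
  "roll": [0, 0, 0, 0, 0],
  "grip_force": 40
}}

```text
time_s: 9.6
ee_pos: [0.4708, -0.1656, 0.0549]
ee_rot: [174.2, 89.8, -28.1]
wrist_force: [0.7, -0.7, 0.0]
gripper_width: 1.001
```

Emit:
{"name": "play_rows", "arguments": {
  "hand": [0.5, 0.7, 1, 1, 1],
  "translation": [
    [0, 0, 0],
    [0, 0, 0],
    [0, 0, 0],
    [0, 0, 0],
    [0, 0, 0]
  ],
  "roll": [0, 0, 0, 0, 0]
}}

```text
time_s: 10.1
ee_pos: [0.4695, -0.1649, 0.0531]
ee_rot: [-112.6, 90.0, 45.1]
wrist_force: [2.5, 7.4, 2.3]
gripper_width: 0.145
```

Emit:
{"name": "play_rows", "arguments": {
  "hand": [1, 1, 1, 1, 1],
  "translation": [
    [0, 0, 0],
    [0, 0, 0],
    [0, 0, 0],
    [0, 0, 0],
    [0, 0, 0]
  ],
  "roll": [0, 0, 0, 0, 0]
}}

```text
time_s: 10.6
ee_pos: [0.4698, -0.1645, 0.0532]
ee_rot: [-104.8, 89.9, 52.9]
wrist_force: [1.8, 4.9, 4.5]
gripper_width: 0.119
```

```bash
python3 -c "
from h import *
plan(.4692,-.1643,.053,67.8)
im,d,c,T=grab('wrist');save('w8.png',im)"
```

```text
t=10.60 pos [ 0.4698 -0.1645  0.0532] shift [0.2 0.1 0.6] roll 3.140 roll -0.002 F [1.8 4.9 4.5] j6 84.9 w 0.119 tilt [ 0.001  0.001 -1.   ]
```

View pics/w8.png

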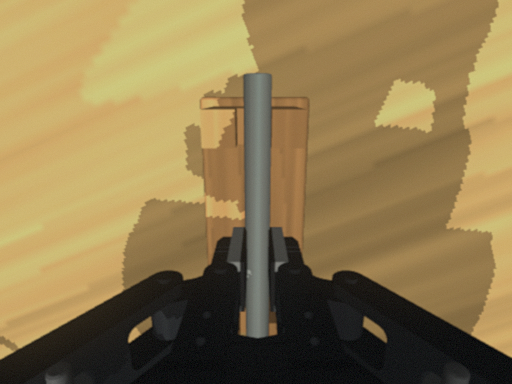

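The post is between the pads, but the opening reads 10 mm and is shrinking, with an upward force. So the pads are pinching above the post's axis. I reopen slightly and go 6 mm lower.

Emit:
{"name": "play_rows", "arguments": {
  "hand": [0.6, 0.6, 0.6, 0.6, 0.6],
  "translation": [
    [0, 0, 0],
    [0, 0, 0],
    [3, 0, 0],
    [6, 0, 0],
    [6, 0, 0]
  ],
  "roll": [0, 0, 0, 0, 0]
}}

```text
time_s: 11.15
ee_pos: [0.4689, -0.1651, 0.0463]
ee_rot: [10.6, 89.9, 168.3]
wrist_force: [-0.5, -1.0, -0.3]
gripper_width: 0.399
```

Emit:
{"name": "play_rows", "arguments": {
  "hand": [0.7, 0.8, 1, 1, 1],
  "translation": [
    [0, 0, 0],
    [0, 0, 0],
    [0, 0, 0],
    [0, 0, 0],
    [0, 0, 0]
  ],
  "roll": [0, 0, 0, 0, 0]
}}

```text
time_s: 11.65
ee_pos: [0.4698, -0.1644, 0.0471]
ee_rot: [-105.6, 89.9, 52.1]
wrist_force: [1.2, 4.9, 1.3]
gripper_width: 0.118
```

Emit:
{"name": "play_rows", "arguments": {
  "hand": [1, 1, 1, 1, 1],
  "translation": [
    [0, 0, 0],
    [0, 0, 0],
    [0, 0, 0],
    [0, 0, 0],
    [0, 0, 0]
  ],
  "roll": [0, 0, 0, 0, 0]
}}

```text
time_s: 12.15
ee_pos: [0.4697, -0.1644, 0.047]
ee_rot: [-102.5, 89.9, 55.2]
wrist_force: [2.5, 4.8, 1.1]
gripper_width: 0.119
```

The opening is the same, 0.119, at both heights, so that reading is simply the full 12 mm diameter. A high grip leaves the post lower when it is released into the groove, so I go back up 5 mm and grip again.

Emit:
{"name": "play_rows", "arguments": {
  "hand": [0.75, 0.75, 0.75, 0.75, 0.75],
  "translation": [
    [0, 0, 0],
    [0, 0, 0],
    [-3, 0, 0],
    [-5, 0, 0],
    [-5, 0, 0]
  ],
  "roll": [0, 0, 0, 0, 0]
}}

```text
time_s: 12.65
ee_pos: [0.4697, -0.1655, 0.0523]
ee_rot: [153.9, 89.9, -48.4]
wrist_force: [-1.1, 0.4, -0.3]
gripper_width: 0.25
```

Emit:
{"name": "play_rows", "arguments": {
  "hand": [0.8, 0.9, 1, 1, 1],
  "translation": [
    [0, 0, 0],
    [0, 0, 0],
    [0, 0, 0],
    [0, 0, 0],
    [0, 0, 0]
  ],
  "roll": [0, 0, 0, 0, 0]
}}

```text
time_s: 13.15
ee_pos: [0.4697, -0.1644, 0.0521]
ee_rot: [-101.7, 89.9, 55.9]
wrist_force: [1.4, 4.5, 3.6]
gripper_width: 0.116
```

Emit:
{"name": "play_rows", "arguments": {
  "hand": [1, 1, 1, 1, 1],
  "translation": [
    [0, 0, 0],
    [0, 0, 0],
    [-4, 0, 0],
    [-14, 0, 0],
    [-25, 0, 0]
  ],
  "roll": [0, 0, 0, 0, 0]
}}

```text
time_s: 13.65
ee_pos: [0.4687, -0.1655, 0.0769]
ee_rot: [43.7, 89.9, -158.5]
wrist_force: [-0.1, 0.6, -1.6]
gripper_width: 0.119
```

Emit:
{"name": "play_rows", "arguments": {
  "hand": [1, 1, 1, 1],
  "translation": [
    [-25, 0, 0],
    [-55, 0, 0],
    [-85, 0, 0],
    [-85, 0, 0]
  ],
  "roll": [0, 0, 0, 0]
}}

```text
time_s: 14.05
ee_pos: [0.472, -0.1672, 0.1666]
ee_rot: [166.8, 89.4, -35.4]
wrist_force: [-0.3, 0.5, -0.4]
gripper_width: 0.119
```

Run:
```python
from h import *
plan(.4208,.1324,.14,61.55)
im,d,c,T=grab('wrist'); save('w9.png',im); np.savez('w9.npz',im=im,d=d,T=T,P=pts(d,c,T))
```

```text
t=14.05 pos [ 0.472  -0.1672  0.1666] shift [  24.4 -258.   161.2] roll -3.034 roll 0.108 F [-0.3  0.5 -0.4] j6 84.9 w 0.119 tilt [ 0.008 -0.006 -1.   ]
```

View pics/w9.png

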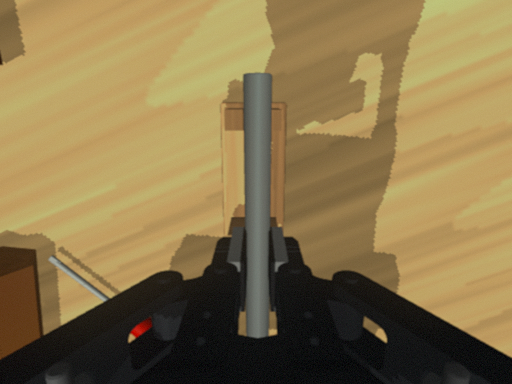

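The post is held level and centred in the pads. Next I carry it over to the block.

Emit:
{"name": "play_rows", "arguments": {
  "hand": [1, 1, 1, 1, 1],
  "translation": [
    [0, -38, 24],
    [0, -76, 48],
    [0, -114, 71],
    [0, -152, 95],
    [0, -190, 119]
  ],
  "roll": [0.05, 0.108, 0.108, 0.108, 0.108]
}}

```text
time_s: 14.6
ee_pos: [0.4297, 0.0569, 0.1608]
ee_rot: [46.8, 89.9, -161.7]
wrist_force: [0.2, 0.4, -2.0]
gripper_width: 0.118
```

```bash
python3 -c "
from h import *
plan(.4208,.1324,.14,61.55)"
```

```text
t=14.60 pos [0.4297 0.0569 0.1608] shift [ 20.8 -62.1  43.8] roll 3.141 roll -0.001 F [ 0.2  0.4 -2. ] j6 116.9 w 0.118 tilt [-0.002 -0.001 -1.   ]
```

Emit:
{"name": "play_rows", "arguments": {
  "hand": [1, 1, 1, 1, 1],
  "translation": [
    [0, -30, 22],
    [10, -61, 44],
    [21, -61, 44],
    [21, -61, 44],
    [21, -61, 44]
  ],
  "roll": [0, 0, 0, 0, 0]
}}

```text
time_s: 15.1
ee_pos: [0.4212, 0.1294, 0.1401]
ee_rot: [63.4, 89.9, -145.1]
wrist_force: [-0.2, -0.9, -1.1]
gripper_width: 0.117
```

Run:
```python
from h import *
plan(.4208,.1324,.09,61.55)
im,d,c,T=grab('wrist'); P=pts(d,c,T)
s=readout.state(); a=np.radians(61.55); n=np.array([np.cos(a),np.sin(a)]); C=np.array([.4208,.1324])
for lo,hi in ((.056,.066),(.12,.17)):
  for v in (90,130,170):
    q=P[v,180:340]; q=q[(q[:,2]>lo)&(q[:,2]<hi)]; e=(q[:,:2]-C)@n*1000; print(lo,v,e.min().round(1) if len(e) else '',e.max().round(1) if len(e) else '',np.median(q[:,2]) if len(e) else '')
save('w10.png',im)
```

```text
t=15.10 pos [0.4212 0.1294 0.1401] shift [50.1 -2.6  1.7] roll 3.141 roll -0.001 F [-0.2 -0.9 -1.1] j6 126.6 w 0.117 tilt [-0.002 -0.001 -1.   ]
0.056 90 -18.9 19.0 0.05901447045271288
0.056 130 -18.6 18.9 0.0592599206684066
0.056 170 -18.4 20.0 0.05910345708211073
0.12 90 -9.9 1.2 0.1423794220158122
0.12 130 -10.1 1.5 0.14208192500232547
0.12 170 -9.8 1.2 0.14222374687202782
```

View pics/w10.png

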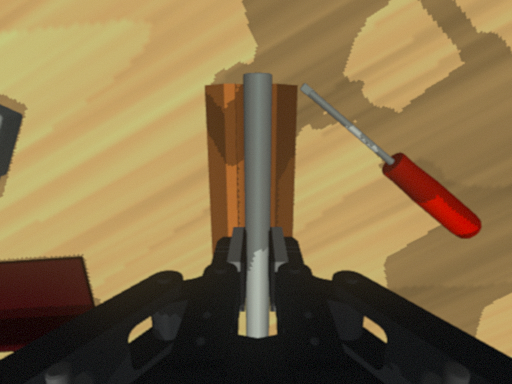

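The post lies over the block, parallel to it, about 4 mm to the right of the groove's middle. I correct that and start down.

Emit:
{"name": "play_rows", "arguments": {
  "hand": [1, 1, 1, 1, 1],
  "translation": [
    [0, -4, 1],
    [25, -4, 1],
    [50, -4, 1],
    [50, -4, 1],
    [50, -4, 1]
  ],
  "roll": [0, 0, 0, 0, 0]
}}

```text
time_s: 15.65
ee_pos: [0.4232, 0.134, 0.0913]
ee_rot: [80.3, 90.0, -128.2]
wrist_force: [0.4, 0.1, -1.5]
gripper_width: 0.113
```

Run:
```python
from h import *
for i in range(2):
  plan(.4208,.1324,.069,61.55)
  im,d,c,T=grab('wrist')
P=pts(d,c,T)
a=np.radians(61.55); n=np.array([np.cos(a),np.sin(a)]); C=np.array([.4208,.1324]); ax=np.array([n[1],-n[0]])
for lo,hi in ((.056,.066),(.075,.12)):
  for v in (90,130,170,200):
    q=P[v,150:360]; q=q[(q[:,2]>lo)&(q[:,2]<hi)]; e=(q[:,:2]-C)@n*1000; print(lo,v,(e.min().round(1),e.max().round(1),np.median(q[:,2]),(q[:,:2]-C).mean(0)@ax) if len(e) else '')
q=P[(P[...,2]>.075)&(P[...,2]<.12)&(abs((P[...,:2]-C)@n)<.012)]; print('post far end',((q[:,:2]-C)@ax).max())
q=P[(P[...,2]>.055)&(P[...,2]<.066)&(abs((P[...,:2]-C)@n)<.018)]; print('block far end',((q[:,:2]-C)@ax).max())
```

```text
t=15.65 pos [0.4232 0.134  0.0913] shift [22.3  2.5  1.3] roll 3.140 roll -0.002 F [ 0.4  0.1 -1.5] j6 127.1 w 0.113 tilt [-0. -0. -1.]
t=15.70 pos [0.4238 0.1342 0.0918] shift [22.8  3.   1.9] roll 3.140 roll -0.001 F [ 0.4 -0.1 -1.5] j6 127.1 w 0.119 tilt [ 0.002  0.    -1.   ]
0.056 90 (np.float64(-18.9), np.float64(18.7), np.float64(0.05931046003544299), np.float64(0.07525425856641214))
0.056 130 (np.float64(-19.0), np.float64(18.3), np.float64(0.059609037993834865), np.float64(0.05515269804000341))
0.056 170 (np.float64(-18.5), np.float64(19.1), np.float64(0.05937625649306413), np.float64(0.033555648203201296))
0.056 200 (np.float64(-19.0), np.float64(19.1), np.float64(0.058970110941899814), np.float64(0.016228187649233897))
0.075 90 (np.float64(-4.5), np.float64(6.6), np.float64(0.09414231001225837), np.float64(0.07455261323458105))
0.075 130 (np.float64(-4.7), np.float64(6.9), np.float64(0.09445928283217055), np.float64(0.05862697395522866))
0.075 170 (np.float64(-4.4), np.float64(6.6), np.float64(0.09427589753857785), np.float64(0.04155043665237875))
0.075 200 (np.float64(-4.6), np.float64(6.9), np.float64(0.0941020669100328), np.float64(0.02784545649013729))
post far end 0.08118769608286068
block far end 0.08016050379455439
```

Emit:
{"name": "play_rows", "arguments": {
  "hand": [1, 1, 1, 1, 1],
  "translation": [
    [8, 1, 1],
    [14, 1, 1],
    [18, 1, 1],
    [18, 1, 1],
    [18, 1, 1]
  ],
  "roll": [0, 0, 0, 0, 0]
}}

```text
time_s: 16.25
ee_pos: [0.4214, 0.1341, 0.0728]
ee_rot: [65.9, 90.0, -142.6]
wrist_force: [0.0, 0.4, -1.4]
gripper_width: 0.116
```

```bash
cat > chk.py <<'E'
from h import *
plan(.4208,.1324,.069,61.55)
im,d,c,T=grab('wrist')
P=pts(d,c,T)
a=np.radians(61.55); n=np.array([np.cos(a),np.sin(a)]); C=np.array([.4208,.1324]); ax=np.array([n[1],-n[0]])
for v in (90,150,200):
    q=P[v,150:360]; b=q[(q[:,2]>.056)&(q[:,2]<.064)]; e=(b[:,:2]-C)@n*1000
    p=q[(q[:,2]>.0645)&(q[:,2]<.12)]; f=(p[:,:2]-C)@n*1000; print(v,'block',e.min().round(1),e.max().round(1),'post',(f.min().round(1),f.max().round(1),p[:,2].max()) if len(f) else '')
E
python3 chk.py
```

```text
t=16.25 pos [0.4214 0.1341 0.0728] shift [ 3.8  1.7 -0.3] roll 3.141 roll -0.000 F [ 0.   0.4 -1.4] j6 127.1 w 0.116 tilt [-0. -0. -1.]
90 block -19.1 18.7 post (np.float64(-5.6), np.float64(5.4), np.float64(0.07694477481525858))
150 block -18.8 19.3 post (np.float64(-6.0), np.float64(5.8), np.float64(0.0769925019737138))
200 block -19.1 19.4 post (np.float64(-5.7), np.float64(5.6), np.float64(0.07632298879329213))
```

Centred now. I lower the last 3 mm and open gently.

Emit:
{"name": "play_rows", "arguments": {
  "hand": [1, 1, 1, 1, 1],
  "translation": [
    [1, 0, 0],
    [2, 0, 0],
    [3, 0, 0],
    [3, 0, 0],
    [3, 0, 0]
  ],
  "roll": [0, 0, 0, 0, 0]
}}

```text
time_s: 16.8
ee_pos: [0.4214, 0.134, 0.0699]
ee_rot: [93.0, 90.0, -115.5]
wrist_force: [0.4, 0.9, -1.3]
gripper_width: 0.117
```

Emit:
{"name": "play_rows", "arguments": {
  "hand": [0.87, 0.84, 0.8, 0.75, 0.7],
  "translation": [
    [0, 0, 0],
    [0, 0, 0],
    [0, 0, 0],
    [0, 0, 0],
    [0, 0, 0]
  ],
  "roll": [0, 0, 0, 0, 0]
}}

```text
time_s: 17.3
ee_pos: [0.4215, 0.134, 0.07]
ee_rot: [-157.9, 90.0, -6.4]
wrist_force: [-0.3, 0.8, -0.4]
gripper_width: 0.298
```

```bash
sed -i 's/>.0645)/>.0615)/;s/<.064)/<.0612)/' chk.py; python3 chk.py
```

```text
t=17.30 pos [0.4215 0.134  0.07  ] shift [ 1.   1.8 -0.1] roll 3.141 roll -0.000 F [-0.3  0.8 -0.4] j6 127.1 w 0.298 tilt [ 0. -0. -1.]
90 block -18.6 19.5 post (np.float64(-2.9), np.float64(4.1), np.float64(0.06331812450875485))
150 block -18.1 18.6 post (np.float64(-3.0), np.float64(3.4), np.float64(0.06279633366455531))
200 block -19.2 19.0 post (np.float64(-1.7), np.float64(2.6), np.float64(0.0628890839824498))
```

The post top reads 63 mm, and home is 62.9 mm. I withdraw straight up and check.

Emit:
{"name": "play_rows", "arguments": {
  "hand": [0.6, 0.5, 0.4, 0.4, 0.4],
  "translation": [
    [-10, 0, 0],
    [-40, 0, 0],
    [-80, 0, 20],
    [-120, 0, 40],
    [-160, 0, 55]
  ],
  "roll": [0, 0, 0, 0, 0]
}}

```text
time_s: 17.85
ee_pos: [0.3717, 0.1605, 0.2321]
ee_rot: [-90.2, 90.0, 61.4]
wrist_force: [1.5, 0.4, 0.1]
gripper_width: 0.6
```

Emit:
{"name": "play_rows", "arguments": {
  "hand": [0.4, 0.4, 0.4, 0.4, 0.4],
  "translation": [
    [0, 0, 0],
    [0, 0, 0],
    [0, 0, 0],
    [0, 0, 0],
    [0, 0, 0]
  ],
  "roll": [0, 0, 0, 0, 0]
}}

```text
time_s: 18.35
ee_pos: [0.3727, 0.1599, 0.2287]
ee_rot: [44.2, 89.8, -164.3]
wrist_force: [-0.3, -0.1, 0.5]
gripper_width: 0.6
```

Run:
```python
from h import *
plan(.4208,.1324,.069,61.55)
im,d,c,T=grab('wrist'); P=pts(d,c,T); save('w11.png',im)
C=np.array([.4208,.1324]); near=np.linalg.norm(P[...,:2]-C,axis=2)<.1
sat=im.max(2).astype(int)-im.min(2)
for nm,m in (('block',near&(P[...,2]>.025)&(P[...,2]<.07)),('post',near&(P[...,2]>.055)&(P[...,2]<.07)&(sat<30))):
    q=P[m]; print(nm,len(q),cv2.minAreaRect((q[:,:2]*1000).astype(np.float32)),np.percentile(q[:,2],[50,98]))
```

```text
t=18.35 pos [0.3727 0.1599 0.2287] shift [159.6   0.9 -55.7] roll 3.141 roll -0.001 F [-0.3 -0.1  0.5] j6 131.9 w 0.6 tilt [-0.003 -0.001 -1.   ]
block 11467 ((420.5166015625, 132.45867919921875), (69.41436767578125, 160.7766571044922), 61.58397674560547) [0.05567338 0.06254285]
post 2097 ((420.5416259765625, 132.93191528320312), (11.378579139709473, 159.13601684570312), 61.09976577758789) [0.06132942 0.06325544]
```

View pics/w11.png

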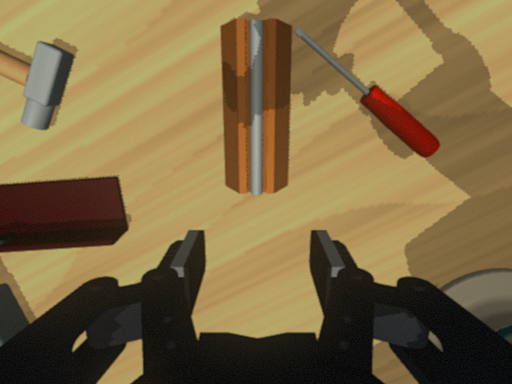

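The post lies in the groove at (256,107). Its middle is within 1 mm of the block's middle, it is parallel within 0.5°, and nothing touches it. I hand the job in.

```bash
python3 -c "
from h import *
print(ticket.close_job())"
```

```text
the job is handed in; nothing more can be done
None
```

The job is handed in: the block lies flat with its groove on top and the post is home in it. It took about 18 s of the 66 s allowed; the hand-in gave no verdict.

- **Rolling the block:** The moves cannot lean the tool, so I could not use the leaning grip. With the gripper open around the block, the left finger pushed its side edge inward and up, and it tipped over one face at a time, twice. It kept an edge on the bench and slid about 5 mm extra on each roll.
- **Placing the post:** I gripped the post near the fingertips and moved my grip twice to settle the height. It was then carried over the groove and let go with its underside about level with the top face, so it dropped the last 10 mm or so into place.
- **Last checks (wrist camera):** The block and post middles are within 1 mm of each other, and they are parallel within 0.5° (0.009 rad). The post's top is about 63 mm up (62.9 mm is home), the block's grooved face was level at about 60 mm, and the arm is well clear.
- **Disagreement:** The gripper opening read about 10 mm on the 12 mm post. It read the same at every height I gripped, so I took it as an offset in the reading.
- **Not measured again:** I did not re-measure the plain block or the loose items at the end. The moves kept clear of them; the screwdriver tip was the closest, and it looked undisturbed beside the block in the last picture.

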